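# Set four vases on a kiln shelf in order of height

### The arm

A 6-joint arm with a two-finger parallel gripper is mounted at the origin on the work surface. World frame = base frame: x ahead of the robot, y to its left, z up, the work surface at z = 0. Lengths are in m, angles in rad, forces in N, time in s.
With the tool pointing down it reaches from about 0.25 to 0.775 m from the base axis. Payload 4 kg.
Tool frame: the origin (TCP) lies at the very end of the fingers, on their centre line; the grasp point (between the pads) lies 19 mm behind it; z points along the fingers, x is the direction in which the jaws open and shut, and the axes are right-handed (so a half turn about z gives the same grasp; the last joint's range is limited). The gripper opens to 94 mm and grips with 3 to 60 N. Pads are 16 mm wide; open, the fingers measure 119 mm over their backs; the gripper's body (75 mm by 177 mm) begins 78 mm behind the grasp point.
Start: joints at [-1.444, 0.087, 1.371, -0, 1.684, -0.103], TCP at [0.125, -0.536, 0.206] pointing down, gripper open.
Joint ranges: [-3.1, 3.1], [-0.76, 2.03], [0.27, 2.55], [-1.08, 4.22], [0.17, 2.65], [-2.57, 2.57]. Speed limits (rad/s): [2.79, 2.79, 3.14, 3.14, 3.14, 3.14].

### API

Orientations are given as [roll, pitch, yaw] about the fixed x, y, z axes, in that order (R = Rz(yaw) Ry(pitch) Rx(roll)).
In Python, from bench import robot, cams, ticket gives the robot as it stands.
- The arm moves only by the tool jog_arm, never from a script. Its argument "series" is a list of rows, each an object of numbers: "x", "y", "z": the shift along the tool's x, y, z in m; "rx", "ry", "rz": the turn, a rotation vector about the tool's x, y, z in degrees. A call has 1 to 12 rows; each row shifts and turns the pose as measured when the row begins, along the tool's axes as they then stand; what a row does not reach is not made up. A row lasts 1/12 s, in which the tool goes at most 41.7 mm and 7.16 degrees, less where a joint would pass 70% of its speed; a pose out of reach is approached as far as the arm can. A call with a gripper value outside its range is refused whole. "claw" is the opening, from 0 (shut) to 1 (fully open), set as the call begins (left out, the last holds). The fingers move at their own pace and stop on an object; the grip force is fixed at half the most. Time passes only in rows, so rows that do not move let the fingers close. It gives the time, the measured TCP pose, the force and the opening at its end, in the units of the state.
- robot.get_obs(): the state, without advancing time (a new reading comes with each control period).
- cams.snapshot(name): name is "side" or "top"; returns a dict with "img" (400x640x3 uint8, red, green, blue), "mtx" (3x3 intrinsics, pixels), "origin" and "attitude" of the camera in the world. Camera axes: x right, y down, z forward; pixel columns grow to the right and rows downward; lengths in m; the calibration is good to about 2 mm. A picture is of the moment at which its call begins. There is no depth.
- ticket.close_job(): hands the job in, once; it reports no verdict.
Trained networks look in a picture, given as the dict that the camera call returned (one of the last four; its "shot" number tells which), for a name from the list of things; names that differ only in an ending like _2 or _b are one class to them, and where a whole thing is asked for, a point or a joint stands for the part that bears it (a point fixed in the world has none). Each returns a list of dicts, best first, with "p" (0 to 1); they miss things now and then, are a little off and sometimes report something else, mostly with a low value. They report only what shows in the picture. A call takes as long as a camera call. They do not tell look-alikes from the thing itself.
- cams.look_for(thing, picture): "bbox" ([left, top, width, height] in pixels, round what is visible of it).
The state is a dict: "time": time; "joint_positions": joint angles; "qvel": joint speeds; "joint_torque": joint torques, N m; "tool_pos": TCP position; "ee_rot": TCP orientation; "wrist_force": force on the tool from outside, world axes, zero at the start; "wrist_torque": the same for the moment, N m; "width": finger opening in m.
Only numpy, scipy, OpenCV 4.12 (cv2) and the standard library are available. Lean on these libraries where they do the work, as an engineer would, in place of code of your own. Each camera call takes 0.05 s, during which the arm holds its last target.

### The job

Load the kiln shelf for the glaze firing: stand the four bottle vases upright, each in the middle of its own clay cookie, so that they rise in height along the row from the shortest next to the cone pack, which must stay in view of the spy hole, to the tallest next to the kiln post. Set each one down gently, without dropping it or knocking any over, and leave the cone pack and the kiln post where they stand.

Things in the scene. Friction and masses are not known exactly. Their poses are not given: they have to be found in the camera images.
- vase_1: the shortest of four matching bottle vases, matt cream stoneware, round, with a grey painted band about the belly: 68 mm high, belly 44 mm across, straight neck 20 mm across over its top 29 mm, foot 30 mm across, about 80 g. Stands loose on the bench. Origin: centre of the foot's underside; z up the vase's axis to the mouth.
- vase_2: the second shortest of four matching bottle vases, matt cream stoneware, round, with a grey painted band about the belly: 90 mm high, belly 52 mm across, straight neck 23 mm across over its top 32 mm, foot 36 mm across, about 130 g. Stands loose on the bench. Origin: centre of the foot's underside; z up the vase's axis to the mouth.
- vase_3: the second tallest of four matching bottle vases, matt cream stoneware, round, with a grey painted band about the belly: 112 mm high, belly 60 mm across, straight neck 26 mm across over its top 35 mm, foot 42 mm across, about 190 g. Stands loose on the bench. Origin: centre of the foot's underside; z up the vase's axis to the mouth.
- vase_4: the tallest of four matching bottle vases, matt cream stoneware, round, with a grey painted band about the belly: 136 mm high, belly 68 mm across, straight neck 29 mm across over its top 38 mm, foot 48 mm across, about 270 g. Stands loose on the bench. Origin: centre of the foot's underside; z up the vase's axis to the mouth.
- cookie_a: drip cookie at the row's +y end: a flat round red-clay disc 76 mm across and 8 mm thick, one of four alike in a row, about 90 mm apart, fixed on the white-topped kiln shelf (160 x 500 mm, top 18 mm above the bench; the row runs along it). Origin: centre of the disc's underside, so its top is 8 mm above; x across the shelf, y along it, z up.
- cookie_b: drip cookie second from the row's +y end: a flat round red-clay disc 76 mm across and 8 mm thick, one of four alike in a row, about 90 mm apart, fixed on the white-topped kiln shelf (160 x 500 mm, top 18 mm above the bench; the row runs along it). Origin: centre of the disc's underside, so its top is 8 mm above; x across the shelf, y along it, z up.
- cookie_c: drip cookie second from the row's -y end: a flat round red-clay disc 76 mm across and 8 mm thick, one of four alike in a row, about 90 mm apart, fixed on the white-topped kiln shelf (160 x 500 mm, top 18 mm above the bench; the row runs along it). Origin: centre of the disc's underside, so its top is 8 mm above; x across the shelf, y along it, z up.
- cookie_d: drip cookie at the row's -y end: a flat round red-clay disc 76 mm across and 8 mm thick, one of four alike in a row, about 90 mm apart, fixed on the white-topped kiln shelf (160 x 500 mm, top 18 mm above the bench; the row runs along it). Origin: centre of the disc's underside, so its top is 8 mm above; x across the shelf, y along it, z up.
- cone_pack: cone pack: a small brown clay pat 66 x 30 x 14 mm from which three slender pointed pyrometric cones rise to about 62 mm. Stands loose on the kiln shelf at one end of the row (either end), about 87 mm beyond the end cookie's centre. Origin: centre of its underside; x along the pat.
- kiln_post: kiln post: an upright buff tube prop 42 mm across and 152 mm high with a notched top, 300 g, loose on the kiln shelf at the other end of the row from the cone pack, about 87 mm beyond the end cookie's centre. Origin: centre of its underside; z up.
Not all that is in view belongs to the job. Leave any purple or turquoise look-alike of the vase_2 alone.

How it is judged:
At the end, for the whole second after the job is handed in: From the end with the cone pack to the end with the kiln post, the cookies carry the vases of 68, 90, 112 and 136 mm: each vase stands on its cookie, centre within 12 mm of the cookie's centre, upright within 0.1 rad, released and at rest (((horizontal distance between cone_pack and cookie_a below 0.16 m and horizontal distance between vase_1 and cookie_a below 0.012 m and z of vase_1 in the frame of cookie_a between 0.004 and 0.012 m and horizontal distance between vase_2 and cookie_b below 0.012 m and z of vase_2 in the frame of cookie_b between 0.004 and 0.012 m and horizontal distance between vase_3 and cookie_c below 0.012 m and z of vase_3 in the frame of cookie_c between 0.004 and 0.012 m and horizontal distance between vase_4 and cookie_d below 0.012 m and z of vase_4 in the frame of cookie_d between 0.004 and 0.012 m) or (horizontal distance between cone_pack and cookie_d below 0.16 m and horizontal distance between vase_1 and cookie_d below 0.012 m and z of vase_1 in the frame of cookie_d between 0.004 and 0.012 m and horizontal distance between vase_2 and cookie_c below 0.012 m and z of vase_2 in the frame of cookie_c between 0.004 and 0.012 m and horizontal distance between vase_3 and cookie_b below 0.012 m and z of vase_3 in the frame of cookie_b between 0.004 and 0.012 m and horizontal distance between vase_4 and cookie_a below 0.012 m and z of vase_4 in the frame of cookie_a between 0.004 and 0.012 m)) and angle between each of vase_1, vase_2, vase_3, vase_4's own z axis and vertical below 0.1 rad and linear speed of each of vase_1, vase_2, vase_3, vase_4 below 0.02 m/s and angular speed of each of vase_1, vase_2, vase_3, vase_4 below 0.2 rad/s); the robot touches nothing.
It fails at once if the cone pack or the kiln post is shifted by more than 15 mm or tipped by more than 0.3 rad (distance of any of cone_pack, kiln_post from where it was at the start of the episode above 0.015 m or angle between any of cone_pack, kiln_post's own z axis and vertical above 0.3 rad).
It fails at once if a vase is knocked over (leans more than 0.6 rad) (angle between any of vase_1, vase_2, vase_3, vase_4's own z axis and vertical above 0.6 rad).
It fails at once if a vase is dropped (falls free of the fingers faster than 0.7 m/s, some 25 mm) ((linear speed of vase_1 above 0.7 m/s and contact force between vase_1 and the fingers below 0.05 N) or (linear speed of vase_2 above 0.7 m/s and contact force between vase_2 and the fingers below 0.05 N) or (linear speed of vase_3 above 0.7 m/s and contact force between vase_3 and the fingers below 0.05 N) or (linear speed of vase_4 above 0.7 m/s and contact force between vase_4 and the fingers below 0.05 N)).
It also fails if it takes over 96 s, if anything falls off the work surface, if the arm or the gripper's body presses on something with over 40 N, if the wrist force passes 120 N, or if a joint passes its speed limit or range.

## Working session

There is one attempt and no reset: what is moved stays moved. The work goes in short steps, Python scripts to look and compute and a tool call to move; the robot and the scene stay as the last step left them, time stands still between calls to the robot, and variables do not carry over. Pictures are saved under pics/ and viewed, and the job is handed in when it is done.

Besides the shell and the picture viewer there is one more tool, called after "Call:" as name([rows], argument=value, ...), one row to a line, values as JSON. jog_arm: Moves the arm, as the interface text tells. Its arguments: {"type":"object","properties":{"series":{"type":"array","items":{"type":"object","properties":{"x":{"type":"number"},"y":{"type":"number"},"z":{"type":"number"},"rx":{"type":"number"},"ry":{"type":"number"},"rz":{"type":"number"}}}},"claw":{"type":"number"}},"required":["series"]}

```bash
mkdir -p pics; ls
python3 - <<'E'
from bench import robot, cams, ticket
import cv2,pickle
print(robot.get_obs())
for n in ['top','side']:
    s=cams.snapshot(n); pickle.dump(s,open(n+'.pkl','wb'))
    cv2.imwrite(f'pics/{n}0.png',s['img'][:,:,::-1])
    print(n,s['mtx'],s['origin'],s['attitude'],s['shot'])
    for t in ['vase_1','cookie_a','cone_pack','kiln_post']:
        print(t,[([int(v) for v in d['bbox']],round(d['p'],2)) for d in cams.look_for(t,s)])
E
```

```text
pics
{'time': 0.0, 'joint_positions': array([-1.44411058e+00,  8.79783349e-02,  1.37221618e+00,  2.01248909e-05,
        1.68361695e+00, -1.03084736e-01]), 'qvel': array([ 0.00050857,  0.00162064, -0.00071606,  0.00174594,  0.00040905,
       -0.0001491 ]), 'joint_torque': array([-6.20433493e-04, -3.40180349e+01, -3.02432477e+01,  7.16757914e-02,
        3.30715394e-02, -1.81300757e-04]), 'tool_pos': array([ 0.12520643, -0.53500238,  0.20431075]), 'ee_rot': array([-3.14134444e+00,  2.20497437e-03, -1.34102332e+00]), 'wrist_force': array([-0.24944585,  0.40353823,  0.34676858]), 'wrist_torque': array([-0.00543631, -0.03730415, -0.00102661]), 'width': 0.09401438779947113}
top [[412.2438669    0.         317.04904552]
 [  0.         412.2438669  198.8873173 ]
 [  0.           0.           1.        ]] [0.36236562 0.05746666 1.01582851] [-2.98083882 -0.02701136 -1.54584128] 1
vase_1 [([444, 226, 31, 27], 0.97), ([214, 224, 15, 21], 0.96), ([369, 224, 26, 31], 0.78), ([292, 224, 12, 15], 0.66), ([214, 266, 22, 25], 0.64), ([249, 220, 26, 23], 0.62)]
cookie_a [([334, 152, 30, 28], 0.93), ([300, 146, 26, 29], 0.89), ([367, 151, 33, 28], 0.71), ([261, 139, 30, 33], 0.67)]
cone_pack [([236, 137, 12, 32], 0.83)]
kiln_post []
side [[444.15565332   0.         321.26801486]
 [  0.         444.15565332 200.12386182]
 [  0.           0.           1.        ]] [0.39449983 0.8236817  0.66616729] [-2.24415458 -0.00364558 -3.01728967] 2
vase_1 [([380, 250, 29, 46], 0.91), ([344, 99, 22, 41], 0.81), ([325, 217, 28, 38], 0.6), ([324, 254, 29, 41], 0.57), ([336, 126, 27, 54], 0.57), ([335, 198, 21, 30], 0.51)]
cookie_a [([260, 167, 30, 24], 0.97), ([271, 153, 26, 19], 0.84), ([236, 215, 31, 27], 0.71), ([246, 192, 33, 22], 0.66)]
cone_pack []
kiln_post [([281, 94, 14, 52], 0.96)]
```

Run:
```python
import cv2
a=cv2.imread('pics/top0.png')[100:320,180:500];cv2.imwrite('pics/top0c.png',cv2.resize(a,None,fx=2.5,fy=2.5,interpolation=cv2.INTER_CUBIC))
a=cv2.imread('pics/side0.png')[80:320,200:440];cv2.imwrite('pics/side0c.png',cv2.resize(a,None,fx=2.5,fy=2.5,interpolation=cv2.INTER_CUBIC))
```

```text
(no output)
```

View pics/top0c.png

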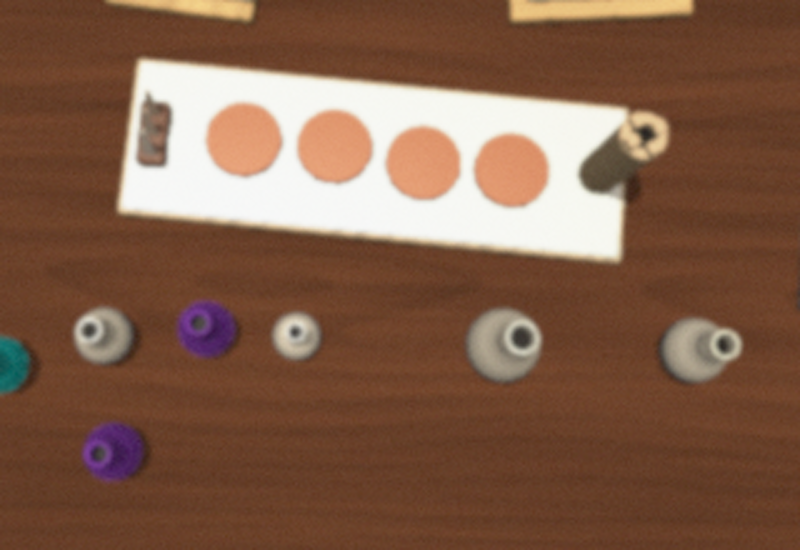

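View pics/side0c.png

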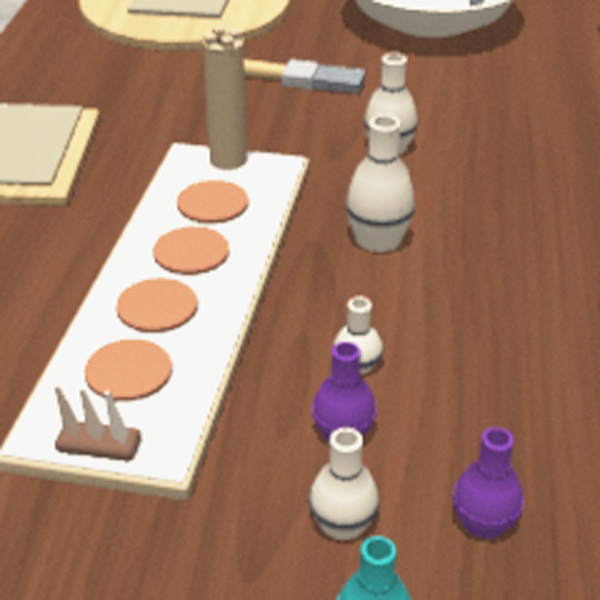

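View pics/top0.png

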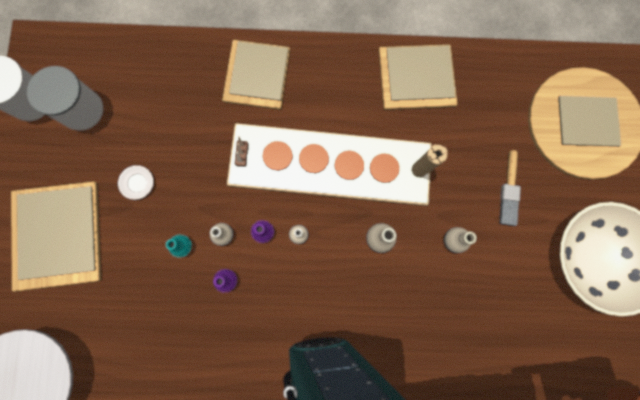

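View pics/side0.png

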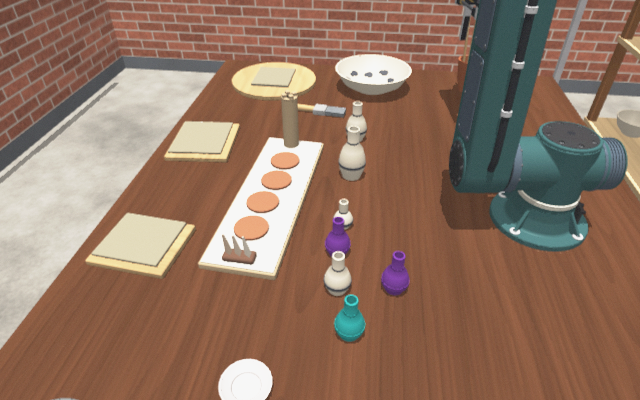

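```bash
cat > h.py <<'E'
import numpy as np,cv2,pickle
from scipy.spatial.transform import Rotation as R
from scipy.optimize import least_squares
def rot(s): return R.from_euler('xyz',s['attitude']).as_matrix()
def proj(s,P):
    c=(np.atleast_2d(P)-s['origin'])@rot(s); q=c@s['mtx'].T; return q[:,:2]/q[:,2:]
def onplane(s,uv,z):
    uv=np.atleast_2d(uv); d=np.c_[uv,np.ones(len(uv))]@np.linalg.inv(s['mtx']).T@rot(s).T
    return s['origin']+d*((z-s['origin'][2])/d[:,2])[:,None]
E
python3 - <<'E'
from h import *
T=pickle.load(open('top.pkl','rb'));S=pickle.load(open('side.pkl','rb'))
f=lambda p,o:(np.array(p,float)+.5)/2.5-.5+o
mt={'v1':((295,331),(359,303),.068),'v2':((90,330),(346,437),.090),'v3':((725,345),(395,60),.112),'v4':((520,339),(384,123),.136)}
for k,(a,b,h) in mt.items():
    a=f(a,(180,100));b=f(b,(200,80))
    print(k,'top',onplane(T,a,h)[0].round(4),'side',onplane(S,b,h)[0].round(4))
    r=least_squares(lambda p:np.r_[proj(T,p)[0]-a,proj(S,p)[0]-b],[.4,0,.1]); print('   tri',r.x.round(4),r.fun.round(1))
# cookies
for n,s in (('T',T),('S',S)):
    hsv=cv2.cvtColor(s['img'],cv2.COLOR_RGB2HSV)
    m=((hsv[...,0]<14)&(hsv[...,1]>85)&(hsv[...,2]>165)).astype('uint8')
    nn,l,st,c=cv2.connectedComponentsWithStats(m)
    for i in range(1,nn):
        if st[i,4]>150:
            cs,_=cv2.findContours((l==i).astype('uint8'),0,1)
            cc=max(cs,key=len)[:,0].astype(float)
            w=onplane(s,cc,.026)[:,:2].astype('float32')
            (cx,cy),r=cv2.minEnclosingCircle(w); e=cv2.fitEllipse(w)
            print(n,c[i].round(1),st[i,4],'circ',round(cx,4),round(cy,4),round(r,4),'ell',np.round(e[0],4),np.round(e[1],4))
# post, cone
print('post top',onplane(T,f((645,134),(180,100)),.170), onplane(S,f((225,42),(200,80)),.170))
print('cone',onplane(T,f((154,135),(180,100)),.032),onplane(S,f((98,445),(200,80)),.025))
print('shelf',onplane(T,f([(138,58),(120,212),(628,106),(620,262)],(180,100)),.018).round(3))
print('decoys',onplane(T,f([(200,323),(98,455)],(180,100)),.090).round(3))
E
```

```text
v1 top [0.4381 0.0782 0.068 ] side [0.4379 0.0759 0.068 ]
   tri [0.4379 0.0782 0.0698] [-0.   0.1 -0.1 -0. ]
v2 top [0.4323 0.2606 0.09  ] side [0.4324 0.2589 0.09  ]
   tri [0.4322 0.2603 0.0914] [ 0. -0.  0.  0.]
v3 top [ 0.4326 -0.3029  0.112 ] side [ 0.432  -0.3008  0.112 ]
   tri [ 0.4324 -0.3034  0.1108] [-0.   0.1 -0.1 -0. ]
v4 top [ 0.4311 -0.1161  0.136 ] side [ 0.4328 -0.1175  0.136 ]
   tri [ 0.4318 -0.1159  0.1368] [ 0.  -0.4  0.4  0.1]
T [277.1 155.4] 640 circ 0.6298 0.1364 0.036 ell [0.6297 0.1361] [0.0689 0.0698]
T [313.5 158.1] 631 circ 0.6258 0.0462 0.0358 ell [0.6256 0.0461] [0.0684 0.0694]
T [349.  164.6] 639 circ 0.6117 -0.0421 0.0359 ell [ 0.6118 -0.0421] [0.0692 0.0695]
T [384.2 167.6] 644 circ 0.6073 -0.1294 0.036 ell [ 0.6072 -0.1296] [0.0695 0.07  ]
S [284.5 159.9] 350 circ 0.6078 -0.1283 0.0373 ell [ 0.6077 -0.1281] [0.0689 0.0725]
S [276.  179.3] 422 circ 0.6119 -0.0408 0.0372 ell [ 0.6121 -0.0407] [0.071  0.0715]
S [262.2 201.3] 510 circ 0.6265 0.0473 0.0375 ell [0.6261 0.0478] [0.071  0.0721]
S [250.9 227. ] 628 circ 0.6304 0.1375 0.0373 ell [0.6301 0.1371] [0.0709 0.0726]
post top [[ 0.60620956 -0.21703484  0.17      ]] [[ 0.601164   -0.20066041  0.17      ]]
cone [[0.62923404 0.22323375 0.032     ]] [[0.63156608 0.22917127 0.025     ]]
shelf [[ 0.712  0.246  0.018]
 [ 0.554  0.255  0.018]
 [ 0.679 -0.25   0.018]
 [ 0.519 -0.239  0.018]]
decoys [[0.441 0.163 0.09 ]
 [0.323 0.247 0.09 ]]
```

Call:
jog_arm([
  {"rz":-7},
  {"rz":-7},
  {"rz":-7},
  {"rz":-7},
  {"rz":-7},
  {"rz":-7},
  {"rz":-7},
  {"rz":-7},
  {"rz":-7},
  {"rz":-7},
  {"rz":-7},
  {},
], claw=0.6)

```text
invalid input
```

Call:
jog_arm([
  {"rz":-7},
  {"rz":-7},
  {"rz":-7},
  {"rz":-7},
  {"rz":-7},
  {"rz":-7},
  {"rz":-7},
  {"rz":-7},
  {"rz":-7},
  {"rz":-7},
  {"rz":-7},
  {"z":0},
], claw=0.6)

```text
invalid input
```

Perhaps every number is needed in each row.

Call:
jog_arm([
  {"x":0,"y":0,"z":0,"rx":0,"ry":0,"rz":-7},
], claw=0.6)

```text
time: 0.58
tool_pos: [0.1253, -0.5356, 0.2055]
ee_rot: [3.142, -0.0, -1.217]
wrist_force: [0.5, -0.4, -0.4]
width: 0.0902
```

Call:
jog_arm([
  {"x":0,"y":0,"z":0,"rx":0,"ry":0,"rz":-7},
  {"x":0,"y":0,"z":0,"rx":0,"ry":0,"rz":-7},
  {"x":0,"y":0,"z":0,"rx":0,"ry":0,"rz":-7},
  {"x":0,"y":0,"z":0,"rx":0,"ry":0,"rz":-7},
  {"x":0,"y":0,"z":0,"rx":0,"ry":0,"rz":-7},
  {"x":0,"y":0,"z":0,"rx":0,"ry":0,"rz":-7},
  {"x":0,"y":0,"z":0,"rx":0,"ry":0,"rz":-7},
  {"x":0,"y":0,"z":0,"rx":0,"ry":0,"rz":-7},
  {"x":0,"y":0,"z":0,"rx":0,"ry":0,"rz":-7},
  {"x":0,"y":0,"z":0,"rx":0,"ry":0,"rz":-7},
  {"x":0,"y":0,"z":0,"rx":0,"ry":0,"rz":0},
])

```text
time: 1.5
tool_pos: [0.1253, -0.5356, 0.206]
ee_rot: [3.141, -0.0, 0.039]
wrist_force: [-0.3, 0.9, -0.9]
width: 0.0565
```

Call:
jog_arm([
  {"x":0.02,"y":-0.02,"z":0,"rx":0,"ry":0,"rz":2.2},
  {"x":0.024,"y":-0.033,"z":0,"rx":0,"ry":0,"rz":0},
  {"x":0.024,"y":-0.033,"z":0,"rx":0,"ry":0,"rz":0},
  {"x":0.024,"y":-0.033,"z":0,"rx":0,"ry":0,"rz":0},
  {"x":0.024,"y":-0.033,"z":0,"rx":0,"ry":0,"rz":0},
  {"x":0.024,"y":-0.033,"z":0,"rx":0,"ry":0,"rz":0},
  {"x":0.024,"y":-0.033,"z":0,"rx":0,"ry":0,"rz":0},
  {"x":0.024,"y":-0.033,"z":0,"rx":0,"ry":0,"rz":0},
  {"x":0.024,"y":-0.033,"z":0,"rx":0,"ry":0,"rz":0},
  {"x":0.024,"y":-0.033,"z":0,"rx":0,"ry":0,"rz":0},
  {"x":0.024,"y":-0.033,"z":0,"rx":0,"ry":0,"rz":0},
  {"x":0,"y":0,"z":0,"rx":0,"ry":0,"rz":0},
])

```text
time: 2.5
tool_pos: [0.3978, -0.1816, 0.205]
ee_rot: [3.139, -0.006, -0.051]
wrist_force: [-0.8, 0.5, -0.2]
width: 0.0567
```

Call:
jog_arm([
  {"x":0,"y":0,"z":0,"rx":0,"ry":0,"rz":-2.9},
  {"x":0,"y":0,"z":0,"rx":0,"ry":0,"rz":0},
  {"x":0.011,"y":-0.022,"z":0,"rx":0,"ry":0,"rz":0},
  {"x":0.011,"y":-0.022,"z":0,"rx":0,"ry":0,"rz":0},
  {"x":0.011,"y":-0.021,"z":0,"rx":0,"ry":0,"rz":0},
  {"x":0,"y":0,"z":0,"rx":0,"ry":0,"rz":0},
])

```text
time: 3.0
tool_pos: [0.4319, -0.1158, 0.2055]
ee_rot: [3.136, -0.006, -0.018]
wrist_force: [-0.3, -0.9, 0.1]
width: 0.0561
```

Call:
jog_arm([
  {"x":0,"y":0,"z":0,"rx":0.3,"ry":-0.3,"rz":-1},
  {"x":0,"y":0,"z":0.025,"rx":0,"ry":0,"rz":0},
  {"x":0,"y":0,"z":0.025,"rx":0,"ry":0,"rz":0},
  {"x":0,"y":0,"z":0.025,"rx":0,"ry":0,"rz":0},
  {"x":0,"y":0,"z":0.025,"rx":0,"ry":0,"rz":0},
  {"x":0,"y":0,"z":0,"rx":0,"ry":0,"rz":0},
])

```text
time: 3.5
tool_pos: [0.4313, -0.1248, 0.1052]
ee_rot: [3.135, -0.005, -0.014]
wrist_force: [-0.0, 0.9, -0.4]
width: 0.0567
```

```bash
cat > snap.py <<'E'
from bench import robot,cams
import cv2,pickle,sys
tag=sys.argv[1]; x0,y0,x1,y1=[int(a) for a in sys.argv[3:7]]
s=cams.snapshot(sys.argv[2]); pickle.dump(s,open(tag+'.pkl','wb'))
a=s['img'][y0:y1,x0:x1,::-1]; k=min(780/(x1-x0),580/(y1-y0))
cv2.imwrite(f'pics/{tag}.png',cv2.resize(a,None,fx=k,fy=k,interpolation=cv2.INTER_CUBIC)); print(k)
E
python3 snap.py s1 side 260 60 420 200
```

```text
4.142857142857143
```

View pics/s1.png

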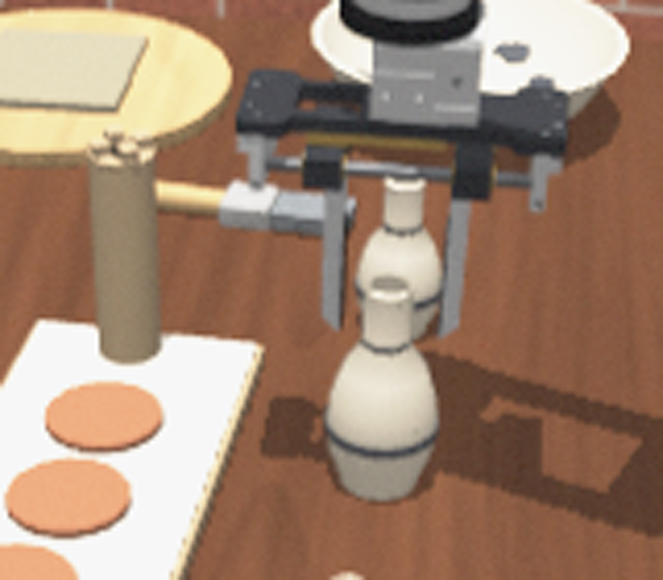

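Call:
jog_arm([
  {"x":0,"y":-0.008,"z":0,"rx":0.3,"ry":-0.3,"rz":-0.8},
  {"x":0,"y":0,"z":0,"rx":0,"ry":0,"rz":0},
])

```text
time: 3.72
tool_pos: [0.433, -0.1192, 0.1101]
ee_rot: [3.138, -0.005, -0.003]
wrist_force: [-0.8, 0.5, -0.5]
width: 0.0561
```

```bash
python3 -c "
from bench import robot
for i in range(3):
    o=robot.get_obs();print(o['time'],o['tool_pos'],o['ee_rot'],o['qvel'].round(3))
"
```

```text
3.7167 [ 0.43303941 -0.11918274  0.11009496] [ 3.1377685  -0.00510133 -0.00320498] [-0.036 -0.012 -0.04  -0.027 -0.003 -0.003]
3.7167 [ 0.43303941 -0.11918274  0.11009496] [ 3.1377685  -0.00510133 -0.00320498] [-0.036 -0.012 -0.04  -0.027 -0.003 -0.003]
3.7167 [ 0.43303941 -0.11918274  0.11009496] [ 3.1377685  -0.00510133 -0.00320498] [-0.036 -0.012 -0.04  -0.027 -0.003 -0.003]
```

Call:
jog_arm([
  {"x":0,"y":-0.003,"z":0.005,"rx":0,"ry":0,"rz":0},
  {"x":0,"y":0,"z":0,"rx":0,"ry":0,"rz":0},
])

```text
time: 3.88
tool_pos: [0.435, -0.1172, 0.1083]
ee_rot: [3.135, -0.011, -0.004]
wrist_force: [0.2, 0.2, 0.2]
width: 0.0566
```

```bash
python3 -c "
from bench import robot
for i in range(1):
    o=robot.get_obs();print(o['time'],o['tool_pos'],o['ee_rot'],o['qvel'].round(3))
"
```

```text
3.8833 [ 0.43501192 -0.11715881  0.10829527] [ 3.13539092 -0.01070884 -0.00391486] [-0.009 -0.019 -0.052 -0.012  0.009 -0.006]
```

Call:
jog_arm([
  {"x":-0.002,"y":0,"z":0.004,"rx":0.3,"ry":-0.5,"rz":0},
  {"x":0,"y":0,"z":0,"rx":0,"ry":0,"rz":0},
  {"x":0,"y":0,"z":0,"rx":0,"ry":0,"rz":0},
  {"x":0,"y":0,"z":0,"rx":0,"ry":0,"rz":0},
  {"x":0,"y":0,"z":0,"rx":0,"ry":0,"rz":0},
], claw=0)

```text
time: 4.3
tool_pos: [0.4347, -0.1175, 0.1069]
ee_rot: [3.139, -0.006, -0.003]
wrist_force: [0.5, 0.5, -2.5]
width: 0.0287
```

Call:
jog_arm([
  {"x":0,"y":0,"z":-0.01,"rx":0,"ry":0,"rz":0},
  {"x":0,"y":0,"z":-0.025,"rx":0,"ry":0,"rz":0},
  {"x":0,"y":0,"z":-0.025,"rx":0,"ry":0,"rz":0},
  {"x":0.01,"y":0,"z":-0.01,"rx":0,"ry":0,"rz":0},
  {"x":0.025,"y":0.002,"z":0,"rx":0,"ry":0,"rz":0},
  {"x":0.025,"y":0.002,"z":0,"rx":0,"ry":0,"rz":0},
  {"x":0.025,"y":0.002,"z":0,"rx":0,"ry":0,"rz":0},
  {"x":0.025,"y":0.002,"z":0,"rx":0,"ry":0,"rz":0},
  {"x":0.025,"y":0.002,"z":0,"rx":0,"ry":0,"rz":0},
  {"x":0.02,"y":0.001,"z":0,"rx":0,"ry":0,"rz":0},
  {"x":0,"y":0,"z":0,"rx":0,"ry":0,"rz":0},
])

```text
time: 5.22
tool_pos: [0.5924, -0.1277, 0.1807]
ee_rot: [3.142, 0.001, -0.004]
wrist_force: [-0.2, 0.6, -2.7]
width: 0.0286
```

Call:
jog_arm([
  {"x":0.015,"y":0.001,"z":0,"rx":0,"ry":0,"rz":0},
  {"x":0,"y":0,"z":0.015,"rx":0,"ry":0,"rz":0},
  {"x":0,"y":0,"z":0.015,"rx":0,"ry":0,"rz":0},
  {"x":0,"y":0,"z":0.006,"rx":0,"ry":0,"rz":0},
  {"x":0,"y":0,"z":0,"rx":0,"ry":0,"rz":0},
])

```text
time: 5.63
tool_pos: [0.607, -0.1285, 0.1431]
ee_rot: [-3.141, 0.006, -0.003]
wrist_force: [-0.2, 0.9, -2.6]
width: 0.0286
```

```bash
python3 snap.py s2 side 220 60 380 200
```

```text
4.142857142857143
```

View pics/s2.png

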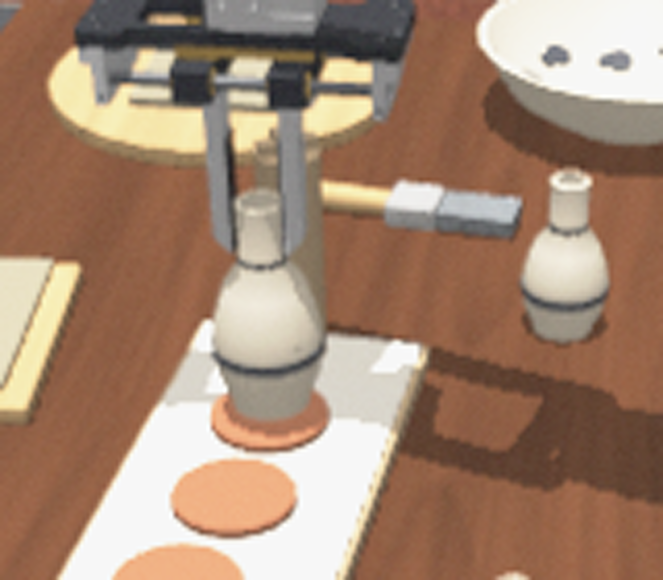

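Call:
jog_arm([
  {"x":0,"y":0,"z":0.004,"rx":0,"ry":0,"rz":0},
  {"x":0,"y":0,"z":0.003,"rx":0,"ry":0,"rz":0},
  {"x":0,"y":0,"z":0.001,"rx":0,"ry":0,"rz":0},
])

```text
time: 5.93
tool_pos: [0.6071, -0.1288, 0.1378]
ee_rot: [3.141, 0.002, -0.003]
wrist_force: [0.2, -0.4, -1.3]
width: 0.0283
```

Call:
jog_arm([
  {"x":0,"y":0,"z":0.003,"rx":0,"ry":0,"rz":0},
  {"x":0,"y":0,"z":0.001,"rx":0,"ry":0,"rz":0},
])

```text
time: 6.1
tool_pos: [0.6073, -0.129, 0.1347]
ee_rot: [3.141, 0.001, -0.003]
wrist_force: [-0.2, 1.1, -2.2]
width: 0.0286
```

Call:
jog_arm([
  {"x":0,"y":0,"z":0.0025,"rx":0,"ry":0,"rz":0},
  {"x":0,"y":0,"z":0,"rx":0,"ry":0,"rz":0},
])

```text
time: 6.27
tool_pos: [0.6077, -0.1291, 0.1332]
ee_rot: [3.14, -0.001, -0.003]
wrist_force: [-0.0, -0.1, -1.6]
width: 0.0284
```

Call:
jog_arm([
  {"x":0,"y":0,"z":0.002,"rx":0,"ry":0,"rz":0},
  {"x":0,"y":0,"z":0.001,"rx":0,"ry":0,"rz":0},
])

```text
time: 6.43
tool_pos: [0.6083, -0.1293, 0.133]
ee_rot: [3.139, -0.004, -0.003]
wrist_force: [-1.8, 1.2, 1.0]
width: 0.0283
```

Call:
jog_arm([
  {"x":0,"y":0,"z":0,"rx":0,"ry":0,"rz":0},
  {"x":0,"y":0,"z":0,"rx":0,"ry":0,"rz":0},
  {"x":0,"y":0,"z":0,"rx":0,"ry":0,"rz":0},
  {"x":0,"y":0,"z":0,"rx":0,"ry":0,"rz":0},
  {"x":0,"y":0,"z":0,"rx":0,"ry":0,"rz":0},
  {"x":0,"y":0,"z":0,"rx":0,"ry":0,"rz":0},
], claw=0.6)

```text
time: 6.93
tool_pos: [0.6098, -0.1297, 0.1341]
ee_rot: [3.138, -0.008, -0.003]
wrist_force: [-0.4, -0.2, -0.9]
width: 0.0565
```

Call:
jog_arm([
  {"x":0,"y":0,"z":-0.02,"rx":0.2,"ry":-0.4,"rz":0},
  {"x":0,"y":0,"z":-0.03,"rx":0,"ry":0,"rz":0},
  {"x":0,"y":0,"z":-0.03,"rx":0,"ry":0,"rz":0},
  {"x":-0.03,"y":0,"z":0,"rx":0,"ry":0,"rz":0},
  {"x":-0.035,"y":0,"z":0,"rx":0,"ry":0,"rz":0},
  {"x":-0.035,"y":0,"z":0,"rx":0,"ry":0,"rz":0},
  {"x":-0.025,"y":0.03,"z":0,"rx":0,"ry":0,"rz":0},
  {"x":-0.025,"y":0.03,"z":0,"rx":0,"ry":0,"rz":0},
  {"x":-0.015,"y":0.035,"z":0,"rx":0,"ry":0,"rz":0},
  {"x":-0.01,"y":0.035,"z":0,"rx":0,"ry":0,"rz":0},
  {"x":0,"y":0.03,"z":0,"rx":0,"ry":0,"rz":0},
  {"x":0,"y":0,"z":0,"rx":0,"ry":0,"rz":0},
])

```text
time: 7.93
tool_pos: [0.4286, -0.2927, 0.2163]
ee_rot: [3.139, -0.001, 0.005]
wrist_force: [0.2, 0.5, -0.0]
width: 0.0562
```

```bash
python3 snap.py s3 side 220 60 380 200
```

```text
4.142857142857143
```

View pics/s3.png

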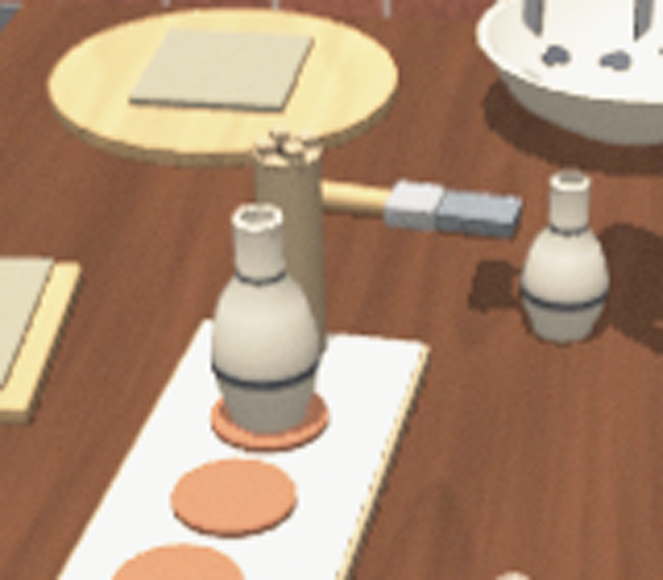

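Call:
jog_arm([
  {"x":0.0035,"y":0.01,"z":0,"rx":0.1,"ry":0,"rz":0.3},
  {"x":0,"y":0,"z":0.025,"rx":0,"ry":0,"rz":0},
  {"x":0,"y":0,"z":0.025,"rx":0,"ry":0,"rz":0},
  {"x":0,"y":0,"z":0.01,"rx":0,"ry":0,"rz":0},
  {"x":0,"y":0,"z":0,"rx":0,"ry":0,"rz":0},
])

```text
time: 8.4
tool_pos: [0.4361, -0.3001, 0.1569]
ee_rot: [3.141, -0.007, 0.003]
wrist_force: [-0.1, 0.1, -0.1]
width: 0.0567
```

Call:
jog_arm([
  {"x":-0.004,"y":0.002,"z":0,"rx":0,"ry":-0.4,"rz":0},
  {"x":0,"y":0,"z":0.02,"rx":0,"ry":0,"rz":0},
  {"x":0,"y":0,"z":0.02,"rx":0,"ry":0,"rz":0},
  {"x":0,"y":0,"z":0.02,"rx":0,"ry":0,"rz":0},
  {"x":0,"y":0,"z":0.008,"rx":0,"ry":0,"rz":0},
  {"x":0,"y":0,"z":0,"rx":0,"ry":0,"rz":0},
])

```text
time: 8.9
tool_pos: [0.4367, -0.3031, 0.0946]
ee_rot: [3.133, -0.007, 0.009]
wrist_force: [0.7, 0.4, 0.9]
width: 0.056
```

Call:
jog_arm([
  {"x":-0.004,"y":0,"z":0.007,"rx":0.4,"ry":-0.4,"rz":0.5},
  {"x":0,"y":0,"z":0.003,"rx":0,"ry":0,"rz":0},
])

```text
time: 9.07
tool_pos: [0.4339, -0.304, 0.0871]
ee_rot: [3.138, -0.003, 0.0]
wrist_force: [-0.7, -0.6, -0.4]
width: 0.0564
```

Call:
jog_arm([
  {"x":-0.001,"y":-0.001,"z":0.002,"rx":0.2,"ry":-0.2,"rz":0},
  {"x":0,"y":0,"z":0,"rx":0,"ry":0,"rz":0},
  {"x":0,"y":0,"z":0,"rx":0,"ry":0,"rz":0},
  {"x":0,"y":0,"z":0,"rx":0,"ry":0,"rz":0},
  {"x":0,"y":0,"z":0,"rx":0,"ry":0,"rz":0},
  {"x":0,"y":0,"z":0,"rx":0,"ry":0,"rz":0},
], claw=0)

```text
time: 9.57
tool_pos: [0.4343, -0.3045, 0.0884]
ee_rot: [3.138, -0.003, -0.0]
wrist_force: [-0.4, 0.5, -1.9]
width: 0.0254
```

Call:
jog_arm([
  {"x":0,"y":0,"z":-0.01,"rx":0,"ry":0,"rz":0},
  {"x":0,"y":0,"z":-0.025,"rx":0,"ry":0,"rz":0},
  {"x":0,"y":0,"z":-0.025,"rx":0,"ry":0,"rz":0},
  {"x":0,"y":-0.015,"z":-0.02,"rx":0,"ry":0,"rz":0},
  {"x":0,"y":-0.03,"z":0,"rx":0,"ry":0,"rz":0},
  {"x":0,"y":-0.03,"z":0,"rx":0,"ry":0,"rz":0},
  {"x":0,"y":-0.03,"z":0,"rx":0,"ry":0,"rz":0},
  {"x":0,"y":-0.03,"z":0,"rx":0,"ry":0,"rz":0},
  {"x":0,"y":-0.03,"z":0,"rx":0,"ry":0,"rz":0},
  {"x":0,"y":-0.03,"z":0,"rx":0,"ry":0,"rz":0},
  {"x":0.01,"y":-0.03,"z":0,"rx":0,"ry":0,"rz":0},
  {"x":0,"y":0,"z":0,"rx":0,"ry":0,"rz":0},
])

```text
time: 10.57
tool_pos: [0.4431, -0.0707, 0.1769]
ee_rot: [3.141, -0.005, -0.007]
wrist_force: [0.5, -0.4, -1.8]
width: 0.025
```

Call:
jog_arm([
  {"x":0.015,"y":-0.006,"z":0,"rx":0,"ry":-0.3,"rz":-0.4},
  {"x":0.025,"y":-0.006,"z":0,"rx":0,"ry":0,"rz":0},
  {"x":0.025,"y":-0.006,"z":0,"rx":0,"ry":0,"rz":0},
  {"x":0.025,"y":-0.006,"z":0,"rx":0,"ry":0,"rz":0},
  {"x":0.025,"y":-0.004,"z":0,"rx":0,"ry":0,"rz":0},
  {"x":0.025,"y":0,"z":0,"rx":0,"ry":0,"rz":0},
  {"x":0.02,"y":0,"z":0,"rx":0,"ry":0,"rz":0},
  {"x":0,"y":0,"z":0,"rx":0,"ry":0,"rz":0},
])

```text
time: 11.23
tool_pos: [0.6082, -0.0403, 0.1805]
ee_rot: [3.137, -0.001, 0.006]
wrist_force: [-0.6, -0.4, -1.5]
width: 0.0255
```

Call:
jog_arm([
  {"x":0.004,"y":0.003,"z":0.01,"rx":0.2,"ry":0,"rz":0.3},
  {"x":0,"y":0,"z":0.015,"rx":0,"ry":0,"rz":0},
  {"x":0,"y":0,"z":0.015,"rx":0,"ry":0,"rz":0},
  {"x":0,"y":0,"z":0.01,"rx":0,"ry":0,"rz":0},
  {"x":0,"y":0,"z":0.005,"rx":0,"ry":0,"rz":0},
])

```text
time: 11.65
tool_pos: [0.6117, -0.0466, 0.1235]
ee_rot: [3.14, -0.001, -0.002]
wrist_force: [-0.4, -0.4, -2.0]
width: 0.0255
```

Call:
jog_arm([
  {"x":0,"y":-0.003,"z":0.004,"rx":0,"ry":0,"rz":0},
  {"x":0,"y":0,"z":0.002,"rx":0,"ry":0,"rz":0},
])

```text
time: 11.82
tool_pos: [0.6097, -0.0441, 0.1156]
ee_rot: [3.14, 0.003, -0.004]
wrist_force: [-0.2, 0.6, -2.2]
width: 0.0255
```

Call:
jog_arm([
  {"x":0,"y":0,"z":0.002,"rx":0,"ry":0,"rz":0},
  {"x":0,"y":0,"z":0.001,"rx":0,"ry":0,"rz":0},
])

```text
time: 11.98
tool_pos: [0.61, -0.0441, 0.1146]
ee_rot: [3.14, 0.0, -0.003]
wrist_force: [-0.5, -0.6, 1.3]
width: 0.0252
```

Call:
jog_arm([
  {"x":0,"y":0,"z":0,"rx":0,"ry":0,"rz":0},
  {"x":0,"y":0,"z":0,"rx":0,"ry":0,"rz":0},
  {"x":0,"y":0,"z":0,"rx":0,"ry":0,"rz":0},
  {"x":0,"y":0,"z":0,"rx":0,"ry":0,"rz":0},
  {"x":0,"y":0,"z":0,"rx":0,"ry":0,"rz":0},
  {"x":0,"y":0,"z":0,"rx":0,"ry":0,"rz":0},
], claw=0.6)

```text
time: 12.48
tool_pos: [0.6126, -0.0443, 0.119]
ee_rot: [3.138, -0.009, -0.003]
wrist_force: [0.1, 0.2, 0.3]
width: 0.0561
```

Call:
jog_arm([
  {"x":0,"y":0,"z":-0.02,"rx":0.2,"ry":-0.5,"rz":-0.2},
  {"x":0,"y":0,"z":-0.03,"rx":0,"ry":0,"rz":0},
  {"x":0,"y":0,"z":-0.02,"rx":0,"ry":0,"rz":0},
  {"x":-0.025,"y":-0.017,"z":0,"rx":0,"ry":0,"rz":0},
  {"x":-0.03,"y":-0.021,"z":0,"rx":0,"ry":0,"rz":0},
  {"x":-0.03,"y":-0.021,"z":0,"rx":0,"ry":0,"rz":0},
  {"x":-0.03,"y":-0.021,"z":0,"rx":0,"ry":0,"rz":0},
  {"x":-0.03,"y":-0.021,"z":0,"rx":0,"ry":0,"rz":0},
  {"x":-0.025,"y":-0.018,"z":0,"rx":0,"ry":0,"rz":0},
  {"x":0,"y":0,"z":0,"rx":0,"ry":0,"rz":0},
])

```text
time: 13.32
tool_pos: [0.437, 0.0774, 0.1902]
ee_rot: [-3.139, 0.002, -0.004]
wrist_force: [0.3, 0.0, -0.0]
width: 0.0562
```

Now on vase_1; descend most of the way.

Call:
jog_arm([
  {"x":0.001,"y":0,"z":0.02,"rx":-0.2,"ry":0.1,"rz":-0.2},
  {"x":0,"y":0,"z":0.025,"rx":0,"ry":0,"rz":0},
  {"x":0,"y":0,"z":0.025,"rx":0,"ry":0,"rz":0},
  {"x":0,"y":0,"z":0.025,"rx":0,"ry":0,"rz":0},
  {"x":0,"y":0,"z":0.01,"rx":0,"ry":0,"rz":0},
  {"x":0,"y":0,"z":0,"rx":0,"ry":0,"rz":0},
])

```text
time: 13.82
tool_pos: [0.442, 0.0777, 0.0864]
ee_rot: [3.139, -0.015, 0.003]
wrist_force: [-0.1, 0.2, 0.7]
width: 0.0563
```

Call:
jog_arm([
  {"x":-0.004,"y":0,"z":0.01,"rx":0.1,"ry":-0.8,"rz":0.2},
  {"x":0,"y":0,"z":0.015,"rx":0,"ry":0,"rz":0},
  {"x":0,"y":0,"z":0.012,"rx":0,"ry":0,"rz":0},
  {"x":0,"y":0,"z":0,"rx":0,"ry":0,"rz":0},
])

```text
time: 14.15
tool_pos: [0.4415, 0.077, 0.0512]
ee_rot: [3.141, -0.005, -0.002]
wrist_force: [0.1, 0.1, -0.3]
width: 0.0563
```

Call:
jog_arm([
  {"x":-0.003,"y":0,"z":0.008,"rx":0,"ry":-0.3,"rz":0},
  {"x":0,"y":0,"z":0,"rx":0,"ry":0,"rz":0},
])

```text
time: 14.32
tool_pos: [0.4398, 0.0768, 0.0442]
ee_rot: [3.142, -0.001, -0.003]
wrist_force: [0.5, 0.0, -1.1]
width: 0.0565
```

Call:
jog_arm([
  {"x":-0.0015,"y":0,"z":0.002,"rx":0,"ry":0,"rz":0},
  {"x":0,"y":0,"z":0,"rx":0,"ry":0,"rz":0},
  {"x":0,"y":0,"z":0,"rx":0,"ry":0,"rz":0},
  {"x":0,"y":0,"z":0,"rx":0,"ry":0,"rz":0},
  {"x":0,"y":0,"z":0,"rx":0,"ry":0,"rz":0},
  {"x":0,"y":0,"z":0,"rx":0,"ry":0,"rz":0},
  {"x":0,"y":0,"z":0,"rx":0,"ry":0,"rz":0},
], claw=0)

```text
time: 14.9
tool_pos: [0.4408, 0.0769, 0.0458]
ee_rot: [-3.141, -0.008, -0.003]
wrist_force: [0.1, 0.6, -1.4]
width: 0.0186
```

Call:
jog_arm([
  {"x":0,"y":0,"z":-0.01,"rx":0,"ry":-0.3,"rz":0},
  {"x":0,"y":0,"z":-0.025,"rx":0,"ry":0,"rz":0},
  {"x":0,"y":0,"z":-0.025,"rx":0,"ry":0,"rz":0},
  {"x":0.015,"y":-0.005,"z":-0.015,"rx":0,"ry":0,"rz":0},
  {"x":0.025,"y":-0.008,"z":0,"rx":0,"ry":0,"rz":0},
  {"x":0.025,"y":-0.008,"z":0,"rx":0,"ry":0,"rz":0},
  {"x":0.025,"y":-0.008,"z":0,"rx":0,"ry":0,"rz":0},
  {"x":0.025,"y":-0.008,"z":0,"rx":0,"ry":0,"rz":0},
  {"x":0.025,"y":-0.008,"z":0,"rx":0,"ry":0,"rz":0},
  {"x":0.025,"y":-0.008,"z":0,"rx":0,"ry":0,"rz":0},
  {"x":0.01,"y":-0.003,"z":0,"rx":0,"ry":0,"rz":0},
  {"x":0,"y":0,"z":0,"rx":0,"ry":0,"rz":0},
])

```text
time: 15.9
tool_pos: [0.6211, 0.135, 0.1208]
ee_rot: [-3.142, 0.001, -0.003]
wrist_force: [-0.1, 0.2, -0.5]
width: 0.0192
```

Call:
jog_arm([
  {"x":0.009,"y":-0.002,"z":0,"rx":0,"ry":0,"rz":-0.1},
  {"x":0,"y":0,"z":0.015,"rx":0,"ry":0,"rz":0},
  {"x":0,"y":0,"z":0.015,"rx":0,"ry":0,"rz":0},
  {"x":0,"y":0,"z":0.007,"rx":0,"ry":0,"rz":0},
  {"x":0,"y":0,"z":0,"rx":0,"ry":0,"rz":0},
])

```text
time: 16.32
tool_pos: [0.6286, 0.1366, 0.0816]
ee_rot: [3.141, 0.005, -0.001]
wrist_force: [-1.3, 0.2, -1.5]
width: 0.0194
```

Call:
jog_arm([
  {"x":0.001,"y":0,"z":0.004,"rx":0,"ry":0.3,"rz":0},
  {"x":0,"y":0,"z":0.003,"rx":0,"ry":0,"rz":0},
  {"x":0,"y":0,"z":0,"rx":0,"ry":0,"rz":0},
])

```text
time: 16.57
tool_pos: [0.6285, 0.1362, 0.0748]
ee_rot: [3.141, -0.001, -0.001]
wrist_force: [0.2, -0.6, 0.4]
width: 0.0189
```

Call:
jog_arm([
  {"x":0.001,"y":0,"z":0.002,"rx":0,"ry":0,"rz":0},
  {"x":0,"y":0,"z":0.001,"rx":0,"ry":0,"rz":0},
])

```text
time: 16.73
tool_pos: [0.63, 0.1362, 0.073]
ee_rot: [3.141, -0.003, -0.001]
wrist_force: [-0.3, 0.4, -0.8]
width: 0.0198
```

Call:
jog_arm([
  {"x":0,"y":0,"z":0.002,"rx":0,"ry":0,"rz":0},
  {"x":0,"y":0,"z":0.0,"rx":0,"ry":0,"rz":0},
])

```text
time: 16.9
tool_pos: [0.6308, 0.1363, 0.0722]
ee_rot: [3.141, -0.005, -0.001]
wrist_force: [1.0, -0.2, -0.5]
width: 0.0191
```

Call:
jog_arm([
  {"x":0,"y":0,"z":0.002,"rx":0,"ry":-0.3,"rz":0},
  {"x":0,"y":0,"z":0.0,"rx":0,"ry":0,"rz":0},
])

```text
time: 17.07
tool_pos: [0.6317, 0.1364, 0.0722]
ee_rot: [-3.142, -0.003, -0.001]
wrist_force: [0.2, -0.2, -0.8]
width: 0.0193
```

Call:
jog_arm([
  {"x":-0.001,"y":0,"z":0.003,"rx":0,"ry":0,"rz":0},
])

```text
time: 17.15
tool_pos: [0.6322, 0.1365, 0.0716]
ee_rot: [-3.141, -0.007, -0.001]
wrist_force: [-1.2, -1.3, 15.2]
width: 0.0195
```

Firm contact; release.

Call:
jog_arm([
  {"x":0,"y":0,"z":0,"rx":0,"ry":0,"rz":0},
  {"x":0,"y":0,"z":0,"rx":0,"ry":0,"rz":0},
  {"x":0,"y":0,"z":0,"rx":0,"ry":0,"rz":0},
  {"x":0,"y":0,"z":0,"rx":0,"ry":0,"rz":0},
  {"x":0,"y":0,"z":0,"rx":0,"ry":0,"rz":0},
  {"x":0,"y":0,"z":0,"rx":0,"ry":0,"rz":0},
  {"x":0,"y":0,"z":0,"rx":0,"ry":0,"rz":0},
], claw=0.6)

```text
time: 17.73
tool_pos: [0.6322, 0.1365, 0.071]
ee_rot: [-3.141, -0.006, -0.001]
wrist_force: [-0.1, -1.0, -0.9]
width: 0.0562
```

Call:
jog_arm([
  {"x":0,"y":0,"z":-0.02,"rx":0,"ry":-0.3,"rz":0},
  {"x":0,"y":0,"z":-0.035,"rx":0,"ry":0,"rz":0},
  {"x":0,"y":0,"z":-0.035,"rx":0,"ry":0,"rz":0},
  {"x":-0.01,"y":0,"z":-0.03,"rx":0,"ry":0,"rz":0},
  {"x":-0.035,"y":0,"z":0,"rx":0,"ry":0,"rz":0},
  {"x":-0.03,"y":-0.02,"z":0,"rx":0,"ry":0,"rz":0},
  {"x":-0.03,"y":-0.022,"z":0,"rx":0,"ry":0,"rz":0},
  {"x":-0.03,"y":-0.022,"z":0,"rx":0,"ry":0,"rz":0},
  {"x":-0.03,"y":-0.022,"z":0,"rx":0,"ry":0,"rz":0},
  {"x":-0.03,"y":-0.022,"z":0,"rx":0,"ry":0,"rz":0},
  {"x":-0.004,"y":-0.012,"z":0,"rx":0,"ry":0,"rz":0},
  {"x":0,"y":0,"z":0,"rx":0,"ry":0,"rz":0},
])

```text
time: 18.73
tool_pos: [0.4251, 0.2592, 0.1937]
ee_rot: [-3.14, 0.004, -0.007]
wrist_force: [0.4, -0.4, -0.9]
width: 0.0565
```

```bash
python3 snap.py s4 side 200 80 440 300
```

```text
2.6363636363636362
```

View pics/s4.png

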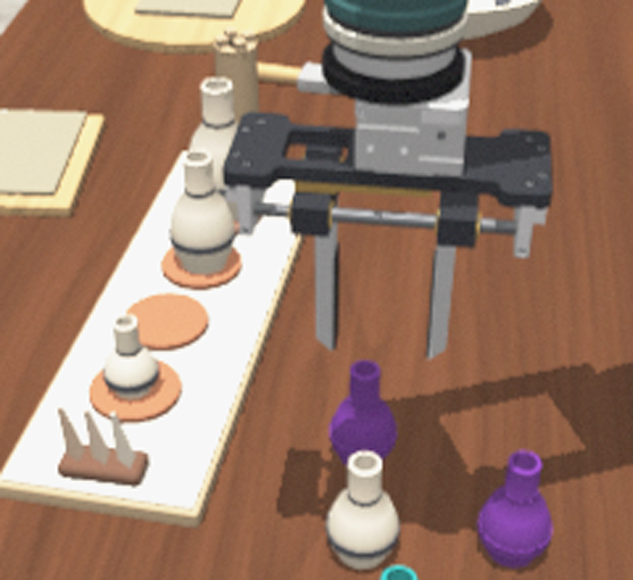

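Call:
jog_arm([
  {"x":0.007,"y":-0.001,"z":0.01,"rx":-0.1,"ry":0.2,"rz":-0.4},
  {"x":0,"y":0,"z":0.025,"rx":0,"ry":0,"rz":0},
  {"x":0,"y":0,"z":0.025,"rx":0,"ry":0,"rz":0},
  {"x":0,"y":0,"z":0.02,"rx":0,"ry":0,"rz":0},
  {"x":0,"y":0,"z":0,"rx":0,"ry":0,"rz":0},
])

```text
time: 19.2
tool_pos: [0.4398, 0.2556, 0.1102]
ee_rot: [3.14, -0.006, -0.004]
wrist_force: [-1.0, -0.1, -1.6]
width: 0.0565
```

Call:
jog_arm([
  {"x":-0.007,"y":-0.004,"z":0,"rx":0.1,"ry":-0.3,"rz":-0.2},
  {"x":0,"y":0,"z":0.015,"rx":0,"ry":0,"rz":0},
  {"x":0,"y":0,"z":0.015,"rx":0,"ry":0,"rz":0},
  {"x":0,"y":0,"z":0.01,"rx":0,"ry":0,"rz":0},
  {"x":0,"y":0,"z":0,"rx":0,"ry":0,"rz":0},
])

```text
time: 19.62
tool_pos: [0.4369, 0.2577, 0.0701]
ee_rot: [-3.142, -0.002, -0.006]
wrist_force: [-1.0, -0.4, 0.0]
width: 0.0566
```

Call:
jog_arm([
  {"x":-0.004,"y":-0.002,"z":0.005,"rx":0,"ry":-0.1,"rz":-0.3},
  {"x":0,"y":0,"z":0.002,"rx":0,"ry":0,"rz":0},
])

```text
time: 19.78
tool_pos: [0.4341, 0.26, 0.0645]
ee_rot: [-3.14, -0.002, -0.002]
wrist_force: [0.4, 0.2, -0.4]
width: 0.0562
```

Call:
jog_arm([
  {"x":-0.001,"y":0,"z":0.001,"rx":0,"ry":0,"rz":0},
  {"x":0,"y":0,"z":0,"rx":0,"ry":0,"rz":0},
  {"x":0,"y":0,"z":0,"rx":0,"ry":0,"rz":0},
  {"x":0,"y":0,"z":0,"rx":0,"ry":0,"rz":0},
  {"x":0,"y":0,"z":0,"rx":0,"ry":0,"rz":0},
  {"x":0,"y":0,"z":0,"rx":0,"ry":0,"rz":0},
  {"x":0,"y":0,"z":0,"rx":0,"ry":0,"rz":0},
], claw=0)

```text
time: 20.37
tool_pos: [0.4344, 0.2612, 0.0665]
ee_rot: [-3.138, -0.007, -0.001]
wrist_force: [-0.7, 0.1, -1.9]
width: 0.0223
```

Call:
jog_arm([
  {"x":0,"y":0,"z":-0.01,"rx":-0.2,"ry":-0.3,"rz":0},
  {"x":0,"y":0,"z":-0.025,"rx":0,"ry":0,"rz":0},
  {"x":0,"y":0,"z":-0.03,"rx":0,"ry":0,"rz":0},
  {"x":0,"y":0,"z":-0.03,"rx":0,"ry":0,"rz":0},
  {"x":0,"y":0,"z":-0.03,"rx":0,"ry":0,"rz":0},
  {"x":0,"y":0.01,"z":-0.015,"rx":0,"ry":0,"rz":0},
  {"x":0,"y":0.025,"z":0,"rx":0,"ry":0,"rz":0},
  {"x":0,"y":0.03,"z":0,"rx":0,"ry":0,"rz":0},
  {"x":0,"y":0.03,"z":0,"rx":0,"ry":0,"rz":0},
  {"x":0,"y":0.03,"z":0,"rx":0,"ry":0,"rz":0},
  {"x":0,"y":0.03,"z":0,"rx":0,"ry":0,"rz":0},
  {"x":0,"y":0.03,"z":0,"rx":0,"ry":0,"rz":0},
])

```text
time: 21.37
tool_pos: [0.4317, 0.0733, 0.2087]
ee_rot: [3.139, 0.007, 0.012]
wrist_force: [-0.6, -1.0, -1.9]
width: 0.0224
```

Call:
jog_arm([
  {"x":0.01,"y":0.01,"z":0,"rx":0.1,"ry":0.3,"rz":0.7},
  {"x":0.025,"y":0.008,"z":0,"rx":0,"ry":0,"rz":0},
  {"x":0.03,"y":0.003,"z":0,"rx":0,"ry":0,"rz":0},
  {"x":0.03,"y":0,"z":0,"rx":0,"ry":0,"rz":0},
  {"x":0.03,"y":0,"z":0.01,"rx":0,"ry":0,"rz":0},
  {"x":0.03,"y":0,"z":0.01,"rx":0,"ry":0,"rz":0},
  {"x":0.025,"y":0,"z":0.01,"rx":0,"ry":0,"rz":0},
  {"x":0.01,"y":0,"z":0.01,"rx":0,"ry":0,"rz":0},
  {"x":0,"y":0,"z":0,"rx":0,"ry":0,"rz":0},
])

```text
time: 22.12
tool_pos: [0.628, 0.0406, 0.1642]
ee_rot: [3.137, 0.003, -0.014]
wrist_force: [-0.8, -0.1, -2.5]
width: 0.0224
```

Call:
jog_arm([
  {"x":-0.002,"y":-0.007,"z":0,"rx":0.2,"ry":0.2,"rz":-0.8},
  {"x":0,"y":0,"z":0.015,"rx":0,"ry":0,"rz":0},
  {"x":0,"y":0,"z":0.02,"rx":0,"ry":0,"rz":0},
  {"x":0,"y":0,"z":0.015,"rx":0,"ry":0,"rz":0},
  {"x":0,"y":0,"z":0.008,"rx":0,"ry":0,"rz":0},
  {"x":0,"y":0,"z":0,"rx":0,"ry":0,"rz":0},
])

```text
time: 22.62
tool_pos: [0.6223, 0.0507, 0.107]
ee_rot: [-3.14, -0.001, 0.005]
wrist_force: [-0.4, 0.3, -1.9]
width: 0.022
```

Call:
jog_arm([
  {"x":0.004,"y":0.003,"z":0.004,"rx":-0.1,"ry":0,"rz":0.3},
  {"x":0,"y":0,"z":0.004,"rx":0,"ry":0,"rz":0},
  {"x":0,"y":0,"z":0,"rx":0,"ry":0,"rz":0},
])

```text
time: 22.87
tool_pos: [0.6265, 0.0483, 0.1018]
ee_rot: [3.141, -0.005, 0.001]
wrist_force: [0.3, -0.2, -2.0]
width: 0.0224
```

Call:
jog_arm([
  {"x":0,"y":0,"z":0.002,"rx":0,"ry":0,"rz":0},
  {"x":0,"y":0,"z":0,"rx":0,"ry":0,"rz":0},
])

```text
time: 23.03
tool_pos: [0.6273, 0.0482, 0.1013]
ee_rot: [3.141, -0.007, 0.0]
wrist_force: [-0.9, -0.1, -1.7]
width: 0.0224
```

Call:
jog_arm([
  {"x":-0.001,"y":0,"z":0.004,"rx":0,"ry":-0.4,"rz":0},
  {"x":0,"y":0,"z":0.003,"rx":0,"ry":0,"rz":0},
])

```text
time: 23.2
tool_pos: [0.6275, 0.0481, 0.0959]
ee_rot: [3.141, -0.004, 0.0]
wrist_force: [-0.3, -0.7, -1.1]
width: 0.0222
```

Call:
jog_arm([
  {"x":0,"y":0,"z":0.002,"rx":0,"ry":0,"rz":0},
  {"x":0,"y":0,"z":0.001,"rx":0,"ry":0,"rz":0},
])

```text
time: 23.37
tool_pos: [0.6275, 0.0481, 0.0924]
ee_rot: [3.141, -0.003, 0.0]
wrist_force: [-1.5, -0.5, 7.1]
width: 0.0225
```

Contact; release.

Call:
jog_arm([
  {"x":0,"y":0,"z":0,"rx":0,"ry":0,"rz":0},
  {"x":0,"y":0,"z":0,"rx":0,"ry":0,"rz":0},
  {"x":0,"y":0,"z":0,"rx":0,"ry":0,"rz":0},
  {"x":0,"y":0,"z":0,"rx":0,"ry":0,"rz":0},
  {"x":0,"y":0,"z":0,"rx":0,"ry":0,"rz":0},
  {"x":0,"y":0,"z":0,"rx":0,"ry":0,"rz":0},
  {"x":0,"y":0,"z":0,"rx":0,"ry":0,"rz":0},
], claw=0.6)

```text
time: 23.95
tool_pos: [0.6287, 0.0481, 0.0941]
ee_rot: [3.141, -0.007, 0.0]
wrist_force: [0.4, 0.2, -0.5]
width: 0.0566
```

Call:
jog_arm([
  {"x":0,"y":0,"z":-0.02,"rx":0,"ry":-0.2,"rz":0},
  {"x":0,"y":0,"z":-0.035,"rx":0,"ry":0,"rz":0},
  {"x":0,"y":0,"z":-0.035,"rx":0,"ry":0,"rz":0},
  {"x":0,"y":0,"z":-0.03,"rx":0,"ry":0,"rz":0},
  {"x":-0.035,"y":0,"z":0,"rx":0,"ry":0,"rz":0},
  {"x":-0.035,"y":0,"z":0,"rx":0,"ry":0,"rz":0},
  {"x":-0.035,"y":0,"z":0,"rx":0,"ry":0,"rz":0},
  {"x":-0.035,"y":0,"z":0,"rx":0,"ry":0,"rz":0},
  {"x":-0.035,"y":0,"z":0,"rx":0,"ry":0,"rz":0},
  {"x":-0.035,"y":0,"z":0,"rx":0,"ry":0,"rz":0},
  {"x":-0.035,"y":0,"z":0,"rx":0,"ry":0,"rz":0},
  {"x":0,"y":0,"z":0,"rx":0,"ry":0,"rz":0},
])

```text
time: 24.95
tool_pos: [0.3756, 0.0479, 0.2165]
ee_rot: [3.141, -0.002, -0.0]
wrist_force: [0.6, 1.3, 0.3]
width: 0.0566
```

```bash
python3 snap.py s5 side 200 80 440 300;python3 snap.py t5 top 200 100 460 280
```

```text
2.6363636363636362
3.0
```

View pics/s5.png

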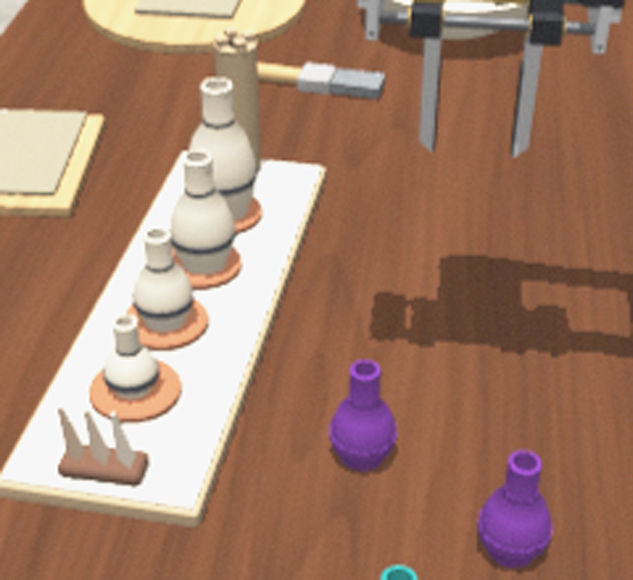

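View pics/t5.png

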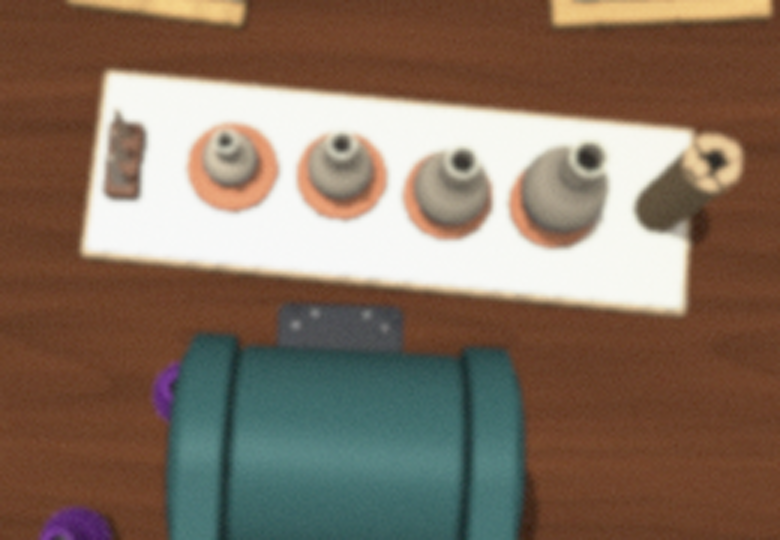

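Both views show all four vases upright on the cookies in the right order. In the top crop their mouths are at (226,141), (342,145), (461,162) and (588,158). In the side crop they are at (125,323), (159,237), (198,159) and (217,86). I'll measure the offsets now.

Run:
```python
from h import *
T=pickle.load(open('t5.pkl','rb'));S=pickle.load(open('s5.pkl','rb'));T0=pickle.load(open('top.pkl','rb'))
f=lambda p,k,o:(np.array(p,float)+.5)/k-.5+o
C=[(.63,.1367),(.626,.0468),(.612,-.0415),(.6075,-.129)]
m=[((226,141),(125,323),.068),((342,145),(159,237),.09),((461,162),(198,159),.112),((588,158),(217,86),.136)]
for (a,b,h),c in zip(m,C):
    a=f(a,3.,(200,100));b=f(b,2.63636,(200,80))
    r=least_squares(lambda p:np.r_[proj(T,p)[0]-a,proj(S,p)[0]-b],[.4,0,.1]).x
    pt=onplane(T,a,h+.026)[0];ps=onplane(S,b,h+.026)[0]
    print('mm off: tri',((r[:2]-c)*1e3).round(1),'ztop',(r[2]*1e3).round(1),'exp',h*1e3+26,'top',((pt[:2]-c)*1e3).round(1),'side',((ps[:2]-c)*1e3).round(1))
print('post',onplane(T,f((714,160),3.,(200,100)),.17),'cone',onplane(T,f((125,160),3.,(200,100)),.032))
```

```text
mm off: tri [ 2.  -0.2] ztop 92.7 exp 94.0 top [ 1.6 -0.3] side [1.4 1.4]
mm off: tri [-1.1  0.5] ztop 113.7 exp 116.0 top [-1.   0.5] side [-2.8  3.9]
mm off: tri [-3.6  1.4] ztop 137.6 exp 138.0 top [-3.5  1.4] side [-4.1  2.1]
mm off: tri [-0.1  0.5] ztop 162.5 exp 162.0 top [0.2 0.4] side [-0.1 -0.4]
post [[ 0.60686874 -0.21697782  0.17      ]] cone [[0.63100363 0.2232484  0.032     ]]
```

All four are within 4 mm of centre, and the post and cone pack read the same as at the start. Handing in.

```bash
python3 -c "
from bench import ticket
print(ticket.close_job())"
```

```text
the job is handed in; nothing more can be done
None
```

The shelf is loaded and handed in at about 25 s of the 96 s allowed. The vases of 68, 90, 112 and 136 mm stand on cookies a, b, c and d, rising from the cone pack at the +y end to the kiln post. I gripped each one by its neck, lowered it until it touched its cookie, and then let go.

- **Position:** in the last pictures all four stand upright. Measured from the mouths, they are about 2, 1, 4 and 1 mm off their cookie centres (12 mm allowed). The mouth heights are within about 2 mm of what was expected.
- **Cone pack and post:** both read within about 2 mm of where they started. The purple and turquoise look-alikes were not handled.
- **Disagreements:** for vase_2 the two cameras differ by about 4 mm, still inside tolerance. When vase_1 was set down, the wrist force briefly reached 15 N.
- **Not measured:** I judged uprightness from the pictures and the mouth positions only. The hand-in gave no verdict.

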